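Turn the movement plate over on the filing block and bring the lens over it

ROBOT

A 6-joint arm with a two-finger parallel gripper is mounted at the origin on the work surface. World frame = base frame: x ahead of the robot, y to its left, z up, the work surface at z = 0. Lengths are in m, angles in rad, forces in N, time in s.
With the tool pointing down it reaches from about 0.35 to 0.85 m from the base axis. Payload 8.1 kg.
Tool frame: the origin (TCP) lies between the finger pads; the fingertips stand 11 mm ahead of it and the grasp point (between the pads) lies 8 mm behind it (robot.tips_ahead is the distance from the TCP to the fingertips, in m); z points along the fingers, y is the line along which they close (so a half turn about z gives the same grasp; the last joint's range is limited). The gripper opens to 93 mm and grips with 3 to 60 N. Pads are 15 mm wide; open, the fingers measure 128 mm over their backs; the gripper's body (75 mm by 188 mm) begins 65 mm behind the grasp point.
Start: joints at [-1.217, 0.13, 1.488, -0, 1.523, -0.085], TCP at [0.255, -0.543, 0.23] pointing down, gripper open.
Joint ranges: [-2.96, 2.96], [-0.89, 2.26], [0.02, 2.5], [-1.34, 4.48], [0, 2.73], [-2.66, 2.66]. Speed limits (rad/s): [2.39, 2.39, 2.79, 3.14, 3.14, 3.14].

INTERFACE

Orientations are given as a rotation vector (axis times angle).
In Python, from plant import robot gives the robot as it stands. The module is installed in compiled form; this text tells all that it offers.
- The arm moves only by the tool move_arm, never from a script. Its argument "deltas" is one flat list of numbers, 7 for each row, row after row: the shift along the tool's x, y, z in m, then the turn, a rotation vector about the tool's x, y, z in rad, then the opening, from 0 (shut) to 1 (fully open). A call has 1 to 12 rows; each row is the pose to reach, as a shift and turn from the pose commanded when the call began, along the tool's axes at that moment; what a row does not reach only later rows make up. A row lasts 1/8 s, in which the tool goes at most 62.5 mm and 10.7 degrees, less where a joint would pass 70% of its speed; a pose out of reach is approached as far as the arm can. A call with a gripper value outside its range is refused whole. The fingers move at their own pace and stop on an object; "squeeze" is the grip in N (left out, the last holds). Time passes only in rows, so rows that repeat a pose let the fingers close. It gives the time, the measured TCP pose, the force, the opening and the grip force at its end, in the units of the state.
- robot.read_state(): the state, without advancing time (a new reading comes with each control period).
- robot.read_camera(name): name is "scene" or "top"; returns (picture, depth): 420x560x3 uint8, red, green, blue; 420x560 float32, m along the optical axis (not along the pixel's ray), 0 where there is no reading.
- robot.camera_model(name): a dict with "K" (3x3 intrinsics, pixels), "R" (3x3) and "t" (3): a world point X has camera coordinates R X + t. Camera axes: x right, y down, z forward; pixel columns grow to the right and rows downward; lengths in m; the calibration is good to about 2 mm. A picture is of the moment at which its call begins. camera_model takes no time and is no camera call.
- robot.close_job(): hands the job in; it is judged then, once.
Trained networks look in the newest picture that a camera, given by its name, has taken for a name from the list of things; names that differ only in an ending like _2 or _b are one class to them, and where a whole thing is asked for, a point or a joint stands for the part that bears it (a point fixed in the world has none). Each returns a list of dicts, best first, with "confidence" (0 to 1); they miss things now and then, are a little off and sometimes report something else, mostly with a low value. They report only what shows in the picture. A call takes as long as a camera call. They do not tell look-alikes from the thing itself.
- robot.recognise(camera, label): "uv" ([column, row] in pixels, amid what is visible of it).
The state is a dict: "t": time; "q": joint angles; "dq": joint speeds; "joint_torque": joint torques, N m; "tool_pos": TCP position; "orientation": TCP orientation; "force": force on the tool from outside, world axes, zero at the start; "wrist_torque": the same for the moment, N m; "opening": finger opening in m; "gripper_force": force on a finger pad.
Only numpy, scipy, OpenCV 4.12 (cv2) and the standard library are available. Lean on these libraries where they do the work, as an engineer would, in place of code of your own. Each camera call takes 0.05 s, during which the arm holds its last target. There are 200 camera calls.

TASK

The brass movement plate lies on the bench with its three bosses underneath. Turn it over and lay it flat on the wooden filing block of the iron stand, bosses up, centred and lengthwise along the block, without dropping it or letting it slap down; then swing the lens on its arm from the side until it is centred over the block, ready for inspection. Leave the flywheel, base block, fusee cone and bird head where they are.

Things in the scene. Friction and masses are not known exactly. Their poses are not given: they have to be found in the camera images.
- plate: loose flat brass plate 120 x 42 x 8 mm, 0.37 kg. Origin at its centre, at half thickness; x along its length (+x, the end with the spindle, is away from the robot at the start), z up at the start. Its -z face has three bosses, 16 mm across, 12 mm high (x -42, y -11 and +11; x +30, y 0), on which it stands at the start, origin 16 mm above the bench; the +z face is plain
- plate_pivots (a point): middle of the steel spindle that runs across the plate at half thickness, 48 mm from the plate's origin along +x and 108 mm from its other end. Its round heads, 14 mm across with flat ends, stick out 7 mm from each long side (56 mm over both). It turns easily in the plate: held by both heads the plate swings like a pendulum, long end down, and can be laid on its other face
- stand: fixed iron stand with wooden filing block and lens post. Origin on the bench under the block's centre; x along the block, roughly away from the robot, y towards the post's side, z up. Block 110 (x) x 40 (y) mm, square-edged, top 40 mm above the bench; the plate's sides and spindle heads overhang it. The base is 10 mm high and within x -85 to +165, y -40 to +170 mm
- block_top (a point): centre of the filing block's top face, 40 mm above the bench; axes as the stand's. The plate's centre belongs here, 4 mm above it
- lens_post (a point): hinge of the lens arm, on top of the 16 mm brass post at x +130, y +130 mm on the stand, 105 mm above the bench, vertical axis
- lens_arm (a joint): angle of the lens arm about the post: 0 with the lens centred over the filing block, growing as it swings clockwise seen from above; at the start it stands to the side at 1.1 to 1.6. Range -0.5 to 2.0, no stop at 0, light friction (under 2 N at the peg), stays where it is left
- lens_centre (a point): centre of the round glass lens (90 mm over its brass rim, 10 mm thick), 105 mm above the bench, 184 mm from the post axis
- lens_peg (a point): grip point on the upright wooden peg that stands on the lens arm, 115 mm from the post axis: peg 16 mm across, its top 150 mm above the bench and 15 mm above this point; the arm's 10 mm bar passes beneath with its top 110 mm above the bench
- flywheel: bystander: steel flywheel lying flat, 124 mm across, 30 mm high; origin under its centre
- base_block: bystander: rosewood block 80 x 120 x 40 mm; origin under its centre
- fusee: bystander: upright brass fusee cone, 60 mm across the foot, 75 mm high; origin under its centre
- bird_head: bystander: enamelled songbird head, 54 mm across, 63 mm high; origin under its centre
Mind the look-alikes: they are no part of the job. Several things look just like the plate: the one meant starts farthest to the robot's left.

How it is judged:
On the way, in this order (a step that is already met when the one before it is completed fails the run):
1. the plate lies turned over, bosses up, flat and centred on the filing block (angle between plate's own z axis and vertical above 3.04 rad and horizontal distance between plate and block_top below 0.015 m and angle between the x axis of plate and the x axis of block_top, either way round below 0.2 rad and z of plate in the frame of block_top between 0.001 and 0.008 m and linear speed of plate below 0.02 m/s), for 0.3 s.
2. the lens is centred over the block, the plate still lying there (all of step 1 and horizontal distance between lens_centre and block_top below 0.02 m), for 0.2 s.
At the end, for the whole second after the job is handed in: the plate rests on the filing block with its bosses up, flat within about 6 degrees, its centre within 15 mm of the block's centre in plan, its length along the block within 0.2 rad either way round; the lens is at rest with its centre within 20 mm of the block's centre in plan (all of step 2 and velocity of joint lens_arm between -0.05 and 0.05 rad/s); the robot touches nothing.
It fails at once if the plate is dropped or slaps down: it moves faster than 0.6 m/s while the fingers do not hold it (linear speed of plate above 0.6 m/s and contact force between the fingers and plate below 0.05 N).
It fails at once if the steel flywheel is moved more than 20 mm (distance of flywheel from where it was at the start of the episode above 0.02 m).
It fails at once if the rosewood base block is moved more than 20 mm (distance of base_block from where it was at the start of the episode above 0.02 m).
It fails at once if the fusee cone is moved more than 20 mm (distance of fusee from where it was at the start of the episode above 0.02 m).
It fails at once if the songbird head is moved more than 20 mm (distance of bird_head from where it was at the start of the episode above 0.02 m).
It also fails if it takes over 67 s, if anything falls off the work surface, if the arm or the gripper's body presses on something with over 40 N, if the wrist force passes 120 N, or if a joint passes its speed limit or range.

## Working session

There is one attempt and no reset: what is moved stays moved. The work goes in short steps, Python scripts to look and compute and a tool call to move; the robot and the scene stay as the last step left them, time stands still between calls to the robot, and variables do not carry over. Pictures are saved under pics/ and viewed, at most 13 in all, crops included, and the job is handed in when it is done.

Besides the shell and the picture viewer there is one more tool, called after "Emit:" as a command line: name --argument value ..., lists and objects as JSON in quotes. move_arm: Moves the arm, as the interface text tells. Its arguments: {"type":"object","properties":{"deltas":{"type":"array","items":{"type":"number"}},"squeeze":{"type":"number"}},"required":["deltas"]}

```bash
mkdir -p pics
cat > h.py <<'E'
from plant import robot
import numpy as np, cv2
from scipy.spatial.transform import Rotation as Ro
def save(name,img): cv2.imwrite('pics/'+name+'.png',cv2.cvtColor(img,cv2.COLOR_RGB2BGR))
def cloud(cam,d):
    m=robot.camera_model(cam);K,R,t=[np.array(m[k]) for k in('K','R','t')]
    v,u=np.mgrid[:d.shape[0],:d.shape[1]]
    P=np.stack([(u-K[0,2])/K[0,0]*d,(v-K[1,2])/K[1,1]*d,d],-1)
    return (P-t)@R
def proj(cam,X):
    m=robot.camera_model(cam);K,R,t=[np.array(m[k]) for k in('K','R','t')]
    c=K@(R@np.array(X)+t);return c[:2]/c[2]
E
python3 - <<'E'
from h import *
for c in('top','scene'):
    im,d=robot.read_camera(c);save(c+'0',im);np.save(c+'0.npy',d);np.save(c+'0i.npy',im)
    P=cloud(c,d)
    for l in('plate','plate_pivots','stand','lens_centre','lens_peg','lens_post','flywheel','base_block','fusee','bird_head'):
        for r in robot.recognise(c,l)[:5]:
            u,v=np.round(r['uv']).astype(int); print(c,l,round(r['confidence'],2),u,v,P[v,u].round(3))
print(robot.read_state())
E
```

```text
top plate 0.94 342 302 [ 0.23  -0.359  0.022]
top plate 0.88 296 224 [ 0.461 -0.231  0.02 ]
top plate 0.77 405 240 [ 0.41  -0.554  0.014]
top plate 0.72 345 244 [ 0.399 -0.374  0.022]
top plate 0.66 372 176 [ 0.597 -0.457  0.054]
top plate_pivots 0.92 348 245 [ 0.396 -0.382  0.026]
top plate_pivots 0.92 343 300 [ 0.236 -0.362  0.022]
top plate_pivots 0.87 403 240 [ 0.409 -0.546  0.021]
top plate_pivots 0.56 301 221 [ 0.469 -0.245  0.025]
top stand 0.85 177 204 [0.53  0.128 0.007]
top lens_centre 0.69 124 211 [0.49  0.256 0.121]
top lens_peg 0.81 124 214 [0.484 0.26  0.106]
top lens_post 0.9 177 204 [0.53  0.128 0.007]
top flywheel 0.81 308 143 [ 0.708 -0.272  0.03 ]
top base_block 0.75 250 132 [ 0.742 -0.096  0.044]
top fusee 0.67 371 177 [ 0.597 -0.456  0.042]
top bird_head 0.65 151 254 [0.374 0.19  0.062]
scene plate 0.93 200 214 [ 0.407 -0.382  0.021]
scene plate 0.87 139 225 [ 0.43  -0.543  0.019]
scene plate 0.76 252 229 [ 0.478 -0.245  0.018]
scene plate 0.68 214 171 [ 0.224 -0.342  0.021]
scene plate_pivots 0.94 214 173 [ 0.23  -0.343  0.018]
scene plate_pivots 0.89 134 224 [ 
[... 716 characters left out ...]
't': 1.1, 'q': array([-1.21740116e+00,  1.30414337e-01,  1.48820580e+00,  2.34398794e-05,
        1.52298567e+00, -8.53921410e-02]), 'dq': array([-2.78074820e-04,  2.24128231e-04,  1.16207432e-04,  1.92771215e-03,
        5.01298931e-05,  9.31283105e-04]), 'joint_torque': array([ 1.02125610e-03, -5.59772122e+01, -4.92062509e+01,  7.68961525e-02,
        2.25021306e-02, -3.32782224e-05]), 'tool_pos': array([ 0.25493971, -0.54315145,  0.22962346]), 'orientation': array([-3.06627201e+00, -6.83724233e-01, -3.36869576e-05]), 'force': array([-0.34469681,  0.49997733, -0.5725493 ]), 'wrist_torque': array([ 0.03432533,  0.03393843, -0.02017134]), 'gripper_force': 0.0, 'opening': 0.09316995100055116}
```

Run:
```python
from h import *
im=np.load('top0i.npy');d=np.load('top0.npy')
a=cv2.resize(im[170:270,90:250],(800,500),interpolation=cv2.INTER_CUBIC);save('standcrop',a)
b=cv2.resize(im[190:270,260:380],(800,533),interpolation=cv2.INTER_CUBIC);save('platecrop',b)
```

```text
(no output)
```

View pics/top0.png

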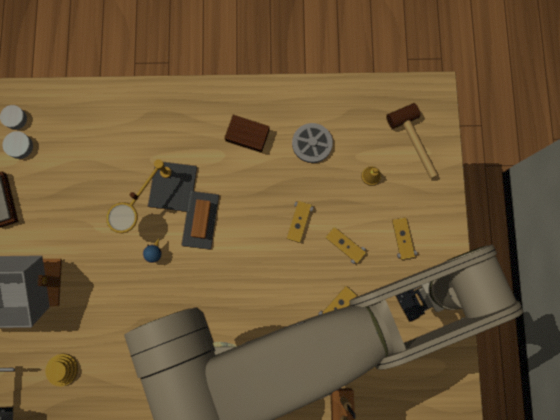

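View pics/scene0.png

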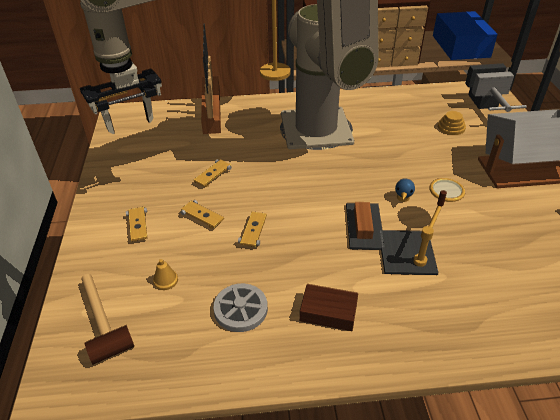

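Run:
```python
from h import *
for n in ('standcrop','platecrop'): print(cv2.imread(f'pics/{n}.png').shape)
```

```text
(500, 800, 3)
(533, 800, 3)
```

View pics/platecrop.png

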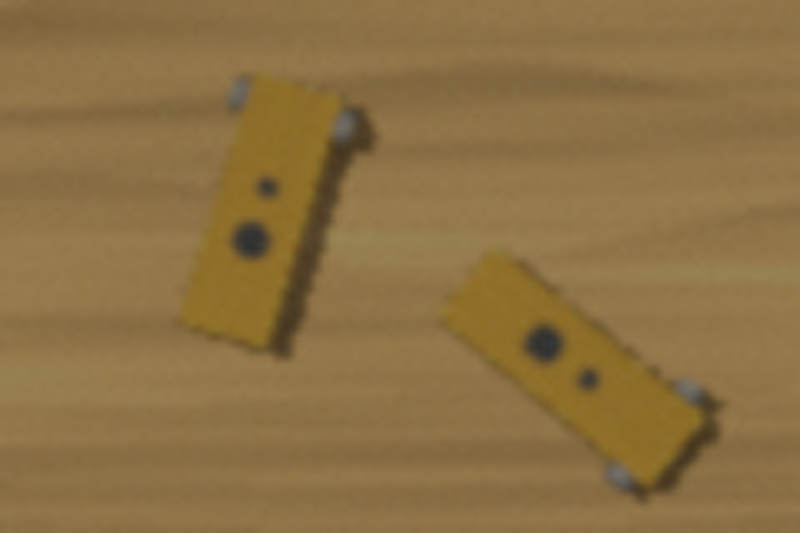

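View pics/standcrop.png

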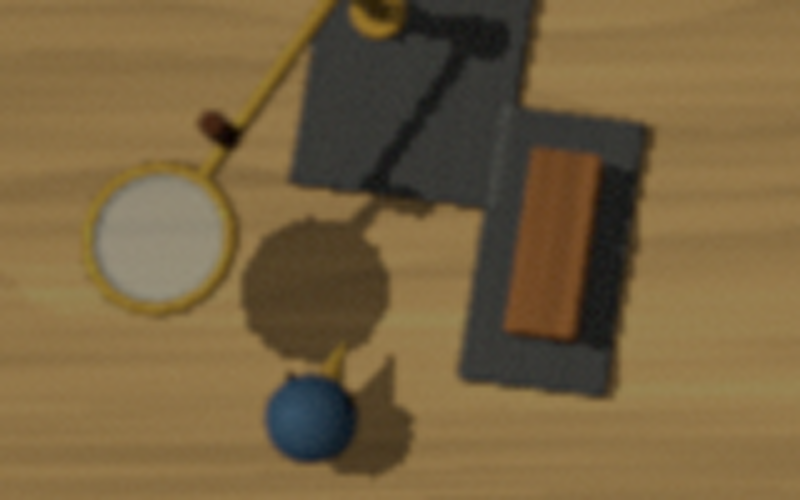

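The top picture shows four plate look-alikes at (300,222), (346,245), (403,239) and (342,300). The one at (300,222) has y ≈ -0.23, so it is farthest to the robot's left. Its spindle end faces away from the robot, as described, and the crop confirms this with heads at crop (238,92) and (347,125). The block is at about (200,218), the lens at (122,218), the peg at (133,196) and the post at about (165,172).

```bash
cat >> h.py <<'E'
def rect(P,m):
    (c,s,a)=cv2.minAreaRect((P[m][:,:2]*1000).astype(np.float32)); return np.array(c)/1000,s,a
def box(P,c,r,z0,z1): return (np.hypot(P[...,0]-c[0],P[...,1]-c[1])<r)&(P[...,2]>z0)&(P[...,2]<z1)
E
python3 - <<'E'
from h import *
for c in('top','scene'):
    d=np.load(c+'0.npy');im=np.load(c+'0i.npy');P=cloud(c,d)
    hsv=cv2.cvtColor(im,cv2.COLOR_RGB2HSV)
    m=box(P,(.465,-.235),.085,.013,.035); n=box(P,(.465,-.235),.085,-.02,.005)
    q=P[m]; w=q[:,:2]-q[:,:2].mean(0); e=np.linalg.eigh(w.T@w)[1][:,1]
    print(c,'plate',m.sum(),rect(P,m),q.mean(0).round(4),np.median(q[:,2]),'bench',np.median(P[n][:,2]),'axis',np.arctan(e[1]/e[0]))
    m=box(P,(.475,.06),.085,.030,.055); q=P[m]; w=q[:,:2]-q[:,:2].mean(0); e=np.linalg.eigh(w.T@w)[1][:,1]
    print('block',m.sum(),rect(P,m),q.mean(0).round(4),np.median(q[:,2]),'axis',np.arctan(e[1]/e[0]))
    m=box(P,(.55,.2),.2,.118,.17);q=P[m]; print('peg',m.sum(),q.mean(0),q.max(0),q.min(0))
    m=box(P,(.48,.25),.08,.09,.118);print('lens',m.sum(),rect(P,m))
    m=box(P,(.605,.155),.05,.09,.125);q=P[m]; print('post',m.sum(),q.mean(0),q.max(0),q.min(0))
E
```

```text
top plate 568 (array([ 0.47091241, -0.21288106]), (110.52505493164062, 133.0848846435547), 75.8544921875) [ 0.4712 -0.2384  0.0206] 0.020434317507733613 bench -2.3023449524793572e-05 axis -0.31493544548157937
block 521 (array([0.48020609, 0.05332446]), (41.730411529541016, 110.69721221923828), 81.7060317993164) [0.4793 0.0528 0.0407] 0.040710209092743636 axis -0.1411571916854667
peg 110 [0.57814785 0.19472197 0.13087431] [0.63900297 0.2972259  0.15649938] [0.43376703 0.15094828 0.11814715]
lens 816 (array([0.49362375, 0.26298355]), (89.70957946777344, 127.77606201171875), 81.60102081298828)
post 123 [0.61104946 0.17200412 0.1138218 ] [0.63900297 0.1984826  0.12495314] [0.57456232 0.15142581 0.100246  ]
scene plate 563 (array([ 0.47244101, -0.23807272]), (55.658424377441406, 128.3645477294922), 68.59130859375) [ 0.4768 -0.2426  0.0182] 0.018179880029827386 bench -0.0017345735690687588 axis -0.3202966931217802
block 484 (array([0.48163824, 0.05028243]), (41.05485534667969, 115.0171127319336), 82.13835906982422) [0.4855 0.0491 0.0378] 0.03784626076020842 axis -0.13724490299182046
peg 137 [0.57104577 0.19861445 0.13014423] [0.64095653 0.23131785 0.1501163 ] [0.52197664 0.14748476 0.11808225]
lens 627 (array([0.48473074, 0.24589256]), (88.89031219482422, 123.95877075195312), 27.667253494262695)
post 194 [0.62216128 0.16481656 0.11161415] [0.64244198 0.19708717 0.12433356] [0.57339347 0.1468418  0.09069588]
```

Run:
```python
from h import *
for c in('top','scene'):
    d=np.load(c+'0.npy');im=np.load(c+'0i.npy');P=cloud(c,d)
    if c=='scene': P=P+[0,0,.0017]
    hsv=cv2.cvtColor(im,cv2.COLOR_RGB2HSV)
    m=box(P,(.465,-.235),.085,.0165,.0235)
    b=m&(hsv[...,1]>150)&(np.abs(P[...,2]-.020)<.0025); b=cv2.morphologyEx(b.astype(np.uint8),cv2.MORPH_OPEN,np.ones((3,3)))>0
    print(c,'brass',b.sum(),rect(P,b))
    g=m&(hsv[...,1]<110); q=P[g]; print('grey',q.round(3).tolist()[:30])
s=robot.read_state();print(Ro.from_rotvec(s['orientation']).as_matrix().round(3))
```

```text
top brass 0 (array([0., 0.]), (0.0, 0.0), 0.0)
grey [[0.528, -0.232, 0.021], [0.525, -0.229, 0.02], [0.521, -0.226, 0.023], [0.519, -0.229, 0.018], [0.512, -0.277, 0.021], [0.513, -0.28, 0.017], [0.508, -0.279, 0.023], [0.506, -0.276, 0.023], [0.502, -0.276, 0.023], [0.482, -0.243, 0.021], [0.479, -0.243, 0.021], [0.461, -0.231, 0.02], [0.461, -0.237, 0.019], [0.458, -0.227, 0.023], [0.458, -0.231, 0.019], [0.458, -0.233, 0.023], [0.458, -0.236, 0.021], [0.456, -0.228, 0.017], [0.455, -0.23, 0.022], [0.455, -0.236, 0.019], [0.452, -0.239, 0.02], [0.449, -0.233, 0.02]]
scene brass 214 (array([ 0.47284622, -0.24222995]), (40.78264236450195, 116.69718933105469), 72.45703887939453)
grey [[0.45, -0.235, 0.022], [0.453, -0.241, 0.022], [0.453, -0.238, 0.021], [0.455, -0.236, 0.022], [0.45, -0.233, 0.017], [0.45, -0.23, 0.017], [0.456, -0.241, 0.021], [0.458, -0.238, 0.022], [0.453, -0.236, 0.017], [0.459, -0.233, 0.023], [0.456, -0.23, 0.019], [0.46, -0.244, 0.021], [0.458, -0.239, 0.019], [0.46, -0.236, 0.02], [0.459, -0.233, 0.019], [0.463, -0.231, 0.022], [0.462, -0.242, 0.019], [0.465, -0.239, 0.022], [0.465, -0.236, 0.021], [0.477, -0.248, 0.019], [0.478, -0.245, 0.02], [0.48, -0.248, 0.019], [0.484, -0.245, 0.023], [0.484, -0.243, 0.023], [0.512, -0.283, 0.022], [0.511, -0.281, 0.02], [0.513, -0.278, 0.022], [0.512, -0.284, 0.018], [0.515, -0.281, 0.021], [0.512, -0.278, 0.017]]
[[ 0.905  0.425  0.   ]
 [ 0.425 -0.905  0.   ]
 [ 0.    -0.    -1.   ]]
```

```bash
cat >> h.py <<'E'
def delta(goals,yaw):
    s=robot.read_state();R=Ro.from_rotvec(s['orientation']);p=s['tool_pos']
    c,n=np.cos(yaw),np.sin(yaw);G=Ro.from_matrix([[c,n,0],[n,-c,0],[0,0,-1]])
    print('t',round(s['t'],2),'p',p.round(4),'F',s['force'].round(1),'open',round(s['opening'],4),'g',round(s['gripper_force'],1))
    print('rot',(R.inv()*G).as_rotvec().round(3))
    for g in np.atleast_2d(goals): print(np.array(g).round(3),'->',R.inv().apply(np.array(g)-p).round(4))
E
python3 -c "
from h import *
delta([[.5172,-.2545,.08]],-.312)"
```

```text
t 1.1 p [ 0.2549 -0.5432  0.2296] F [-0.3  0.5 -0.6] open 0.0932 g 0.0
rot [-0.    -0.     0.751]
[ 0.517 -0.254  0.08 ] -> [ 0.36   -0.1499  0.1496]
```

Emit:
move_arm --deltas '[0.18,-0.075,0.06,0,0,0.375,1,0.36,-0.15,0.15,0,0,0.751,1,0.36,-0.15,0.15,0,0,0.751,1,0.36,-0.15,0.15,0,0,0.751,1,0.36,-0.15,0.15,0,0,0.751,1,0.36,-0.15,0.15,0,0,0.751,1,0.36,-0.15,0.15,0,0,0.751,1,0.36,-0.15,0.15,0,0,0.751,1,0.36,-0.15,0.15,0,0,0.751,1,0.36,-0.15,0.15,0,0,0.751,1]'

```text
t: 2.35
tool_pos: [0.5169, -0.2558, 0.0805]
orientation: [3.102, -0.491, 0.002]
force: [0.2, -0.6, 0.1]
opening: 0.0929
gripper_force: 0.0
```

```bash
python3 -c "
from h import *
delta([[.5172,-.2545,.08],[.5172,-.2545,.014]],-.312)
im,d=robot.read_camera('scene');save('s1',cv2.resize(im[150:270,170:330],(800,600),interpolation=cv2.INTER_CUBIC))"
```

```text
t 2.35 p [ 0.5169 -0.2558  0.0805] F [ 0.2 -0.6  0.1] open 0.0929 g 0.0
rot [ 0.001 -0.001 -0.002]
[ 0.517 -0.254  0.08 ] -> [-0.0001 -0.0013  0.0005]
[ 0.517 -0.254  0.014] -> [-0.0002 -0.0014  0.0665]
```

View pics/s1.png

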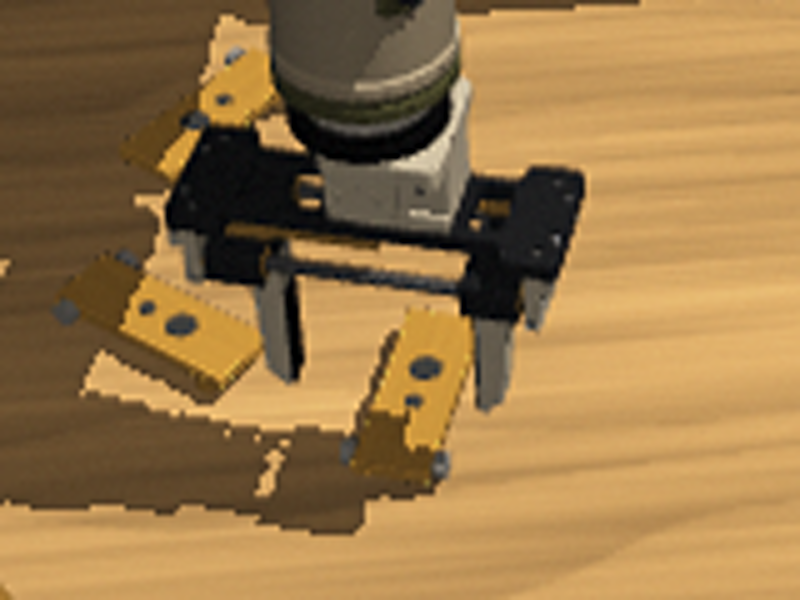

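The fingers straddle the plate, and the line they close along is parallel to the spindle heads at about crop (350,450) and (440,465). I'll go down and close.

Emit:
move_arm --deltas '[0,-0.001,0.03,0,0,0,1,0,-0.001,0.055,0,0,0,1,0,-0.001,0.066,0,0,0,1,0,-0.001,0.066,0,0,0,1,0,-0.001,0.066,0,0,0,0.5,0,-0.001,0.066,0,0,0,0.5,0,-0.001,0.066,0,0,0,0.5,0,-0.001,0.066,0,0,0,0.5,0,-0.001,0.066,0,0,0,0.5]' --squeeze 20

```text
t: 3.52
tool_pos: [0.5178, -0.2538, 0.0141]
orientation: [3.103, -0.488, 0.001]
force: [0.3, -0.4, 1.3]
opening: 0.0561
gripper_force: 20.0
```

```bash
python3 -c "
from h import *
delta([[.5172,-.2545,.2]],-.312)"
```

```text
t 3.52 p [ 0.5178 -0.2538  0.0141] F [ 0.3 -0.4  1.3] open 0.0561 g 20.0
rot [ 0.    -0.001 -0.   ]
[ 0.517 -0.254  0.2  ] -> [-0.0002  0.0009 -0.1859]
```

Emit:
move_arm --deltas '[0,0,-0.012,0,0,0,0.5,-0.002,0,-0.026,0,0,0,0.5,-0.008,0,-0.042,0,0,0,0.5,-0.016,0,-0.057,0,0,0,0.5,-0.027,0,-0.072,0,0,0,0.5,-0.04,0,-0.085,0,0,0,0.5,-0.055,0,-0.097,0,0,0,0.5,-0.07,0,-0.107,0,0,0,0.5,-0.08,0,-0.118,0,0,0,0.5,-0.085,0,-0.135,0,0,0,0.5,-0.085,0,-0.16,0,0,0,0.5,-0.085,0,-0.19,0,0,0,0.5]'

```text
t: 5.03
tool_pos: [0.4362, -0.2271, 0.2051]
orientation: [-3.103, 0.488, -0.0]
force: [0.5, 0.2, -2.8]
opening: 0.0556
gripper_force: 20.0
```

```bash
python3 -c "
from h import *
B=np.array([.4803,.0525]);u=np.array([np.cos(-.141),np.sin(-.141)])
f=lambda s,z:[*(B+u*s),z]
delta([f(.03,.21),f(0.03,.16)],-.141)
im,d=robot.read_camera('scene');save('s2',cv2.resize(im[100:280,170:410],(800,600),interpolation=cv2.INTER_CUBIC))"
```

```text
t 5.03 p [ 0.4362 -0.2271  0.2051] F [ 0.5  0.2 -2.8] open 0.0556 g 20.0
rot [-0.    -0.    -0.171]
[0.51  0.048 0.21 ] -> [-0.0144 -0.2848 -0.0048]
[0.51  0.048 0.16 ] -> [-0.0144 -0.2848  0.0452]
```

View pics/s2.png

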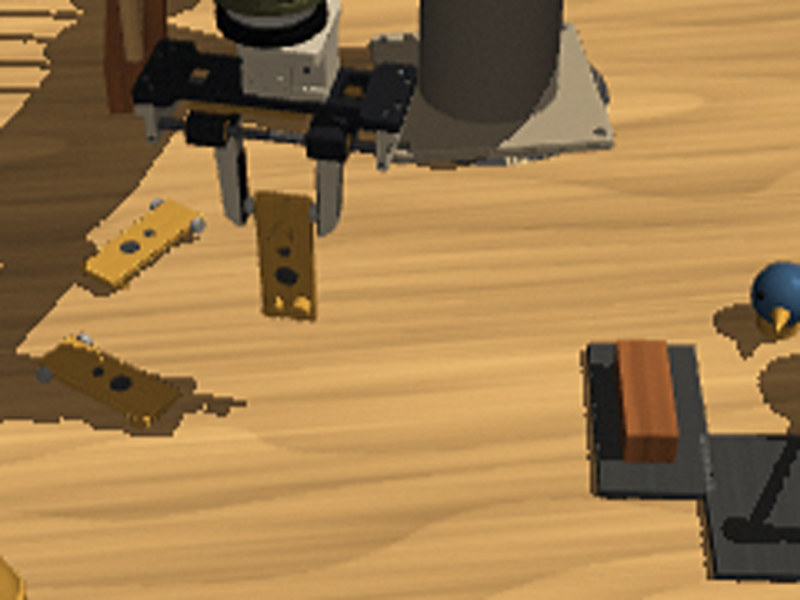

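```bash
cat >> h.py <<'E'
B=np.array([.4803,.0525]);U=np.array([np.cos(-.141),np.sin(-.141)])
f=lambda s,z:[*(B+U*s),z]
def inblock(): 
    p=robot.read_state()['tool_pos'];w=p[:2]-B; print('s',(w@U).round(4),'lat',(w@[-U[1],U[0]]).round(4),'z',p[2].round(4))
E
python3 -c "
from h import *
delta([f(.048,.205)],-.141)"
```

```text
t 5.08 p [ 0.4382 -0.2284  0.2103] F [ 1.6 -0.9  1. ] open 0.0558 g 20.0
rot [ 0.002 -0.006 -0.171]
[0.528 0.046 0.205] -> [ 0.0011 -0.2884  0.0048]
```

Emit:
move_arm --deltas '[0,-0.015,0,0,0,-0.02,0.5,0,-0.045,0,0,0,-0.04,0.5,0,-0.08,0,0,0,-0.06,0.5,0,-0.115,0,0,0,-0.08,0.5,0,-0.15,0,0,0,-0.1,0.5,0.001,-0.185,0,0,0,-0.12,0.5,0.001,-0.22,0,0,0,-0.14,0.5,0.001,-0.25,0,0,0,-0.16,0.5,0.001,-0.275,0,0,0,-0.171,0.5,0.001,-0.288,0,0,0,-0.171,0.5,0.001,-0.288,0,0,0,-0.171,0.5,0.001,-0.288,0,0,0,-0.171,0.5]'

```text
t: 6.58
tool_pos: [0.5255, 0.0459, 0.2032]
orientation: [3.133, -0.222, -0.001]
force: [-0.2, 0.2, -3.9]
opening: 0.0558
gripper_force: 20.0
```

```bash
python3 -c "
from h import *
delta([f(.048,.148),f(.048,.155),f(0.008,.144)],-.141);inblock()"
```

```text
t 6.58 p [0.5255 0.0459 0.2032] F [-0.2  0.2 -3.9] open 0.0558 g 20.0
rot [ 0.     0.001 -0.   ]
[0.528 0.046 0.148] -> [ 0.0023 -0.0002  0.0552]
[0.528 0.046 0.155] -> [ 0.0023 -0.0002  0.0482]
[0.488 0.051 0.144] -> [-0.0377 -0.0002  0.0592]
s 0.0457 lat -0.0002 z 0.2032
```

Emit:
move_arm --deltas '[0,0,0.012,0,0,0,0.5,0,0,0.028,0,0,0,0.5,0,0,0.043,0,0,0,0.5,0,0,0.052,0,0,0,0.5,0,0,0.055,0,0,0,0.5,0,0,0.055,0,0,0,0.5,0,0,0.055,0,0,0,0.5]'

```text
t: 7.45
tool_pos: [0.5264, 0.0464, 0.1493]
orientation: [-3.134, 0.222, -0.002]
force: [-0.2, -0.4, -3.5]
opening: 0.0556
gripper_force: 20.0
```

```bash
python3 -c "
from h import *
delta([f(.008,.144)],-.141);inblock()"
```

```text
t 7.45 p [0.5264 0.0464 0.1493] F [-0.2 -0.4 -3.5] open 0.0556 g 20.0
rot [-0.    -0.001 -0.   ]
[0.488 0.051 0.144] -> [-0.0385  0.0005  0.0053]
s 0.0465 lat 0.0005 z 0.1493
```

Emit:
move_arm --deltas '[-0.004,0,0.0007,0,0,0,0.5,-0.008,0,0.0014,0,0,0,0.5,-0.012,0,0.0021,0,0,0,0.5,-0.016,0,0.0028,0,0,0,0.5]'

```text
t: 7.95
tool_pos: [0.5099, 0.0487, 0.146]
orientation: [-3.134, 0.222, -0.001]
force: [0.6, 0.5, 1.3]
opening: 0.0561
gripper_force: 20.0
```

Emit:
move_arm --deltas '[-0.005,0,0.0002,0,0,0,0.5,-0.01,0,0.001,0,0,0,0.5,-0.015,0,0.002,0,0,0,0.5,-0.02,0,0.0033,0,0,0,0.5,-0.025,0,0.005,0,0,0,0.5,-0.03,0,0.007,0,0,0,0.5]'

```text
t: 8.7
tool_pos: [0.4823, 0.0527, 0.1427]
orientation: [3.134, -0.222, 0.009]
force: [-5.2, -1.2, 22.2]
opening: 0.0556
gripper_force: 20.0
```

```bash
python3 -c "
from h import *
delta([f(.008,.144)],-.141);inblock()
im,d=robot.read_camera('scene');save('s3',cv2.resize(im[100:265,290:510],(800,600),interpolation=cv2.INTER_CUBIC))"
```

```text
t 8.7 p [0.4823 0.0527 0.1427] F [-5.2 -1.2 22.2] open 0.0556 g 20.0
rot [-0.    -0.006 -0.   ]
[0.488 0.051 0.144] -> [ 0.006   0.0005 -0.0013]
s 0.002 lat 0.0005 z 0.1427
```

View pics/s3.png

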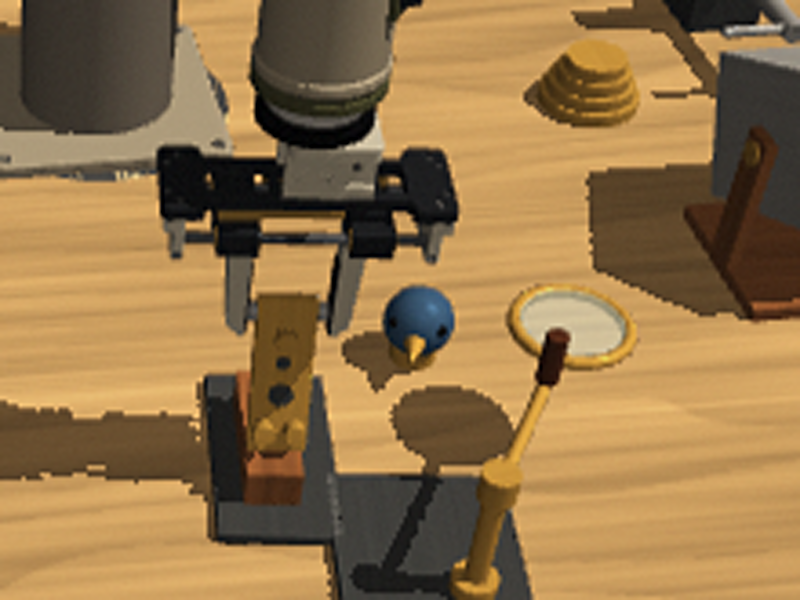

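Emit:
move_arm --deltas '[-0.006,0,0,0,0,0,0.5,-0.012,0,0,0,0,0,0.5,-0.018,0,0,0,0,0,0.5,-0.018,0,0,0,0,0,0.5]'

```text
t: 9.25
tool_pos: [0.4618, 0.0556, 0.1384]
orientation: [-3.134, 0.221, 0.001]
force: [-0.2, -0.2, -0.7]
opening: 0.056
gripper_force: 20.0
```

```bash
python3 -c "
from h import *
delta([f(.008,.144)],-.141);inblock()"
```

```text
t 9.25 p [0.4618 0.0556 0.1384] F [-0.2 -0.2 -0.7] open 0.056 g 20.0
rot [ 0.     0.001 -0.   ]
[0.488 0.051 0.144] -> [ 0.0267  0.0004 -0.0056]
s -0.0187 lat 0.0004 z 0.1384
```

Emit:
move_arm --deltas '[-0.006,0,0.0026,0,0,0,0.5,-0.012,0,0.006,0,0,0,0.5,-0.019,0,0.01,0,0,0,0.5,-0.025,0,0.015,0,0,0,0.5,-0.031,0,0.02,0,0,0,0.5,-0.037,0,0.0265,0,0,0,0.5,-0.04,0,0.033,0,0,0,0.5,-0.041,0,0.041,0,0,0,0.5,-0.041,0,0.049,0,0,0,0.5,-0.041,0,0.057,0,0,0,0.5,-0.041,0,0.065,0,0,0,0.5,-0.041,0,0.065,0,0,0,0.5]'

```text
t: 10.75
tool_pos: [0.4216, 0.0611, 0.073]
orientation: [3.134, -0.222, -0.002]
force: [0.1, -0.1, -0.8]
opening: 0.0563
gripper_force: 20.0
```

```bash
python3 -c "
from h import *
delta([f(-.048,.05),f(-.048,.043)],-.141);inblock()"
```

```text
t 10.75 p [0.4216 0.0611 0.073 ] F [ 0.1 -0.1 -0.8] open 0.0563 g 20.0
rot [ 0.     0.001 -0.   ]
[0.433 0.059 0.05 ] -> [0.0113 0.0003 0.023 ]
[0.433 0.059 0.043] -> [0.0113 0.0003 0.03  ]
s -0.0593 lat 0.0003 z 0.073
```

Emit:
move_arm --deltas '[0.002,0,0.006,0,0,0,0.5,0.004,0,0.012,0,0,0,0.5,0.007,0,0.018,0,0,0,0.5,0.009,0,0.023,0,0,0,0.5,0.011,0,0.026,0,0,0,0.5,0.011,0,0.0265,0,0,0,0.5]'

```text
t: 11.5
tool_pos: [0.433, 0.0596, 0.0472]
orientation: [3.134, -0.222, -0.0]
force: [-0.2, -0.0, -1.7]
opening: 0.0559
gripper_force: 20.0
```

```bash
python3 -c "
from h import *
delta([f(-.048,.043)],-.141);inblock()
im,d=robot.read_camera('scene');save('s4',cv2.resize(im[130:240,330:480],(800,587),interpolation=cv2.INTER_CUBIC))
P=cloud('scene',d)+[0,0,.0017]
for s in np.arange(-.04,.061,.01):
  c=f(s,0);m=box(P,c,.01,.03,.075);print(round(s,2),m.sum(),np.median(P[m][:,2]).round(4) if m.sum() else '')
"
```

```text
t 11.5 p [0.433  0.0596 0.0472] F [-0.2 -0.  -1.7] open 0.0559 g 20.0
rot [ 0.  0. -0.]
[0.433 0.059 0.043] -> [-0.0001  0.0004  0.0042]
s -0.0479 lat 0.0004 z 0.0472
-0.04 15 0.0608
-0.03 46 0.0601
-0.02 48 0.0546
-0.01 33 0.0514
0.0 30 0.0514
0.01 32 0.0506
0.02 29 0.0506
0.03 20 0.0511
0.04 41 0.053
0.05 74 0.0481
0.06 38 0.0442
```

View pics/s4.png

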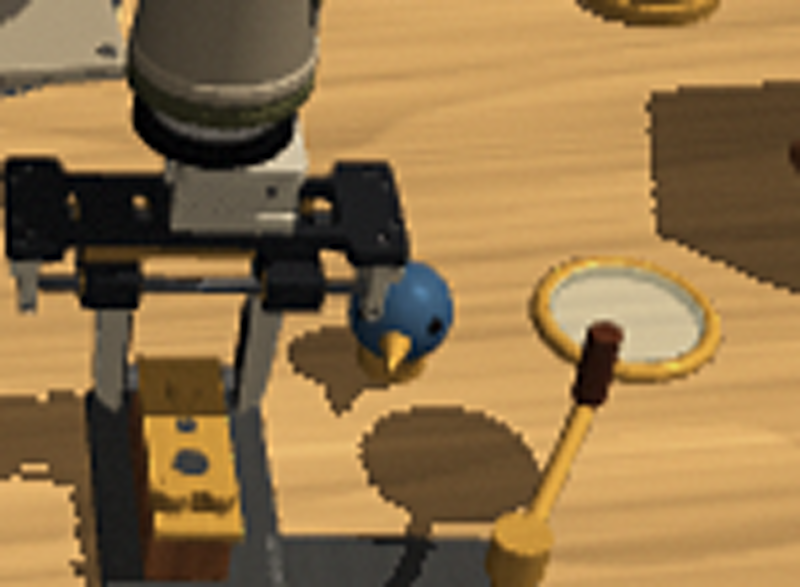

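The plate is bosses up and nearly flat on the block. I'll lower the last few millimetres and watch the force.

Emit:
move_arm --deltas '[0,0,0.001,0,0,0,0.5,0,0,0.002,0,0,0,0.5,0,0,0.003,0,0,0,0.5,0,0,0.003,0,0,0,0.5]'

```text
t: 12.05
tool_pos: [0.4329, 0.0597, 0.0444]
orientation: [-3.134, 0.222, -0.0]
force: [-1.3, -0.1, -1.1]
opening: 0.0558
gripper_force: 20.0
```

Emit:
move_arm --deltas '[0,0,0.0007,0,0,0,0.5,0,0,0.0014,0,0,0,0.5,0,0,0.0014,0,0,0,0.5]'

```text
t: 12.42
tool_pos: [0.4331, 0.0593, 0.043]
orientation: [3.133, -0.222, 0.001]
force: [-0.9, -2.9, -0.3]
opening: 0.0558
gripper_force: 20.0
```

Emit:
move_arm --deltas '[0,0,0.0005,0,0,0,0.5,0,0,0.001,0,0,0,0.5,0,0,0.001,0,0,0,0.5]'

```text
t: 12.8
tool_pos: [0.433, 0.0592, 0.0421]
orientation: [3.133, -0.222, 0.001]
force: [-0.6, -5.6, 1.7]
opening: 0.0559
gripper_force: 20.0
```

```bash
python3 -c "
from h import *
delta([f(-.048,.043)],-.141);inblock()
d=robot.read_camera('top')[1]
P=cloud('top',d)
for s in np.arange(-.07,.066,.01):
  c=f(s,0);m=box(P,c,.008,.03,.075);print(round(s,2),m.sum(),np.median(P[m][:,2]).round(4) if m.sum() else '')
"
```

```text
t 12.8 p [0.433  0.0592 0.0421] F [-0.6 -5.6  1.7] open 0.0559 g 20.0
rot [ 0.001 -0.    -0.   ]
[0.433 0.059 0.043] -> [-0.0003  0.     -0.0009]
s -0.0477 lat 0.0 z 0.0421
-0.07 0 
-0.06 0 
-0.05 0 
-0.04 0 
-0.03 0 
-0.02 0 
-0.01 0 
0.0 0 
0.01 0 
0.02 0 
0.03 0 
0.04 0 
0.05 3 0.0465
0.06 3 0.0458
```

Emit:
move_arm --deltas '[0,0,0,0,0,0,0.65,0,0,0,0,0,0,0.75,0,0,0,0,0,0,0.85,0,0,0,0,0,0,0.9,0,0,0,0,0,0,0.9]'

```text
t: 13.48
tool_pos: [0.4329, 0.0597, 0.0419]
orientation: [-3.134, 0.222, -0.0]
force: [0.3, 0.2, -0.2]
opening: 0.0838
gripper_force: 0.0
```

Emit:
move_arm --deltas '[0,0,-0.01,0,0,0,0.9,0,0,-0.03,0,0,0,0.9,0,0,-0.06,0,0,0,0.9,0,0,-0.1,0,0,0,0.9,-0.03,0,-0.14,0,0,0,0.9,-0.06,0,-0.16,0,0,0,0.9,-0.06,0,-0.16,0,0,0,0.9]'

```text
t: 14.35
tool_pos: [0.3739, 0.0684, 0.2049]
orientation: [-3.133, 0.221, -0.009]
force: [0.4, -0.6, -0.2]
opening: 0.0835
gripper_force: 0.0
```

```bash
python3 -c "
from h import *
inblock()
im,d=robot.read_camera('scene');save('s5',cv2.resize(im[150:260,340:490],(800,587),interpolation=cv2.INTER_CUBIC))
P=cloud('scene',d)+[0,0,.0017]
m=box(P,B,.085,.040,.052);print(rect(P,m))
hsv=cv2.cvtColor(im,cv2.COLOR_RGB2HSV)
b=cv2.morphologyEx((m&(hsv[...,1]>140)).astype(np.uint8),cv2.MORPH_OPEN,np.ones((3,3)))>0;print(b.sum(),rect(P,b))
V=np.array([-U[1],U[0]])
w=P[m]; w=w[np.abs(w[:,2]-.048)<.003]; A=np.c_[(w[:,:2]-B)@U,(w[:,:2]-B)@V,np.ones(len(w))];print('plane',np.linalg.lstsq(A,w[:,2],rcond=None)[0],A.max(0),A.min(0))
p=box(P,(.57,.2),.2,.135,.17);print('pegtop',P[p].mean(0),p.sum())
l=box(P,(.49,.25),.08,.09,.115);print('lens',np.median(P[l],0),cv2.minEnclosingCircle((P[l][:,:2]*1000).astype(np.float32)))
"
```

```text
s -0.1076 lat 0.0008 z 0.2049
(array([0.48051505, 0.05502683]), (55.21867752075195, 123.4752426147461), 85.92967987060547)
358 (array([0.47988092, 0.051689  ]), (42.25374221801758, 122.88557434082031), 83.02978515625)
plane [ 0.00025606 -0.00764223  0.04795519] [0.06189861 0.02667098 1.        ] [-0.0619947  -0.02800602  1.        ]
pegtop [0.53457892 0.22331716 0.14523056] 51
lens [0.47899977 0.26224594 0.10896126] ((498.3962707519531, 248.24380493164062), 71.91316986083984)
```

View pics/s5.png

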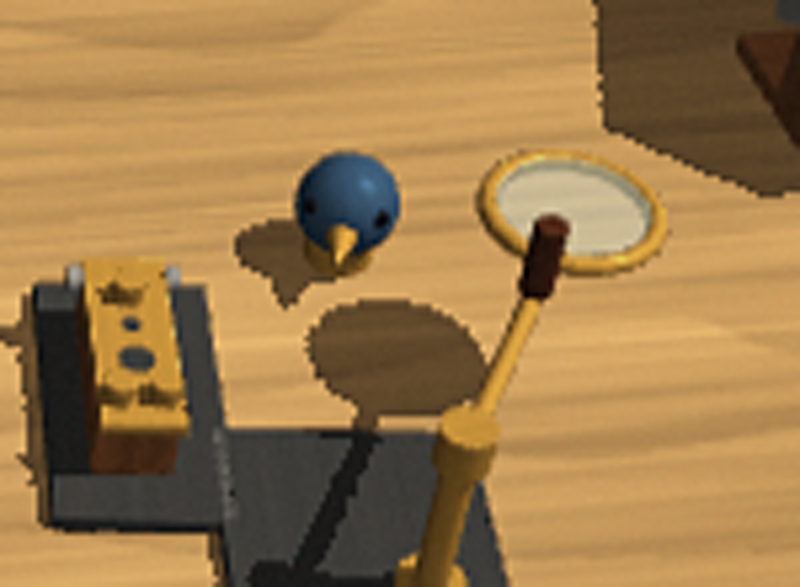

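The plate now lies flat, bosses up and centred: its centre is at (0.480, 0.052) and its yaw matches the block to about 0.02. Next is the lens peg, at crop (548,255).

```bash
python3 -c "
from h import *
delta([[.5315,.2235,.2],[.5315,.2235,.128]],-.141)"
```

```text
t 14.4 p [0.374  0.0682 0.2034] F [-0.3  0.2  0.7] open 0.0834 g 0.0
rot [-0.001 -0.004  0.   ]
[0.532 0.224 0.2  ] -> [ 0.1341 -0.1758  0.0041]
[0.532 0.224 0.128] -> [ 0.1338 -0.1758  0.0761]
```

Emit:
move_arm --deltas '[0.03,-0.04,0,0,0,0,0.9,0.07,-0.09,0,0,0,0,0.9,0.11,-0.14,0.002,0,0,0,0.9,0.134,-0.176,0.004,0,0,0,0.9,0.134,-0.176,0.004,0,0,0,0.9,0.134,-0.176,0.03,0,0,0,0.8,0.134,-0.176,0.06,0,0,0,0.8,0.134,-0.176,0.075,0,0,0,0.8,0.134,-0.176,0.075,0,0,0,0.8]'

```text
t: 15.52
tool_pos: [0.5298, 0.2227, 0.1254]
orientation: [3.132, -0.222, -0.004]
force: [-0.4, -0.1, -0.2]
opening: 0.0747
gripper_force: 0.0
```

Emit:
move_arm --deltas '[0,0,0,0,0,0,0.4,0,0,0,0,0,0,0,0,0,0,0,0,0,0,0,0,0,0,0,0,0,0,0,0,0,0,0,0,0,0,0,0,0,0,0,0,0,0,0,0,0,0,0,0,0,0,0,0,0]' --squeeze 8

```text
t: 16.52
tool_pos: [0.5307, 0.2238, 0.1269]
orientation: [-3.133, 0.221, 0.001]
force: [-1.9, 1.7, 0.5]
opening: 0.0158
gripper_force: 8.0
```

```bash
python3 -c "
from h import *
s=robot.read_state();p=s['tool_pos'];R=Ro.from_rotvec(s['orientation'])
post=B+(U+np.array([-U[1],U[0]]))*.13
w=p[:2]-post;a0=np.arctan2(w[1],w[0])
t=np.arctan2(*(B-post)[::-1])%(2*np.pi);print(s['opening'],s['gripper_force'],p,post,'r',np.hypot(*w),'a',a0,t)
for k in range(1,13):
  a=a0+(t-a0)*k/12;r=np.hypot(*w);g=[post[0]+r*np.cos(a),post[1]+r*np.sin(a),p[2]]
  print(R.inv().apply(g-p).round(4)[:2],round(a-a0,3))
"
```

```text
0.015813233566435176 8.000044897198677 [0.53066709 0.22376329 0.12688709] [0.6272792  0.16294055] r 0.11416350164707624 a 2.5797237268254225 3.7859908169872414
[-0.0042  0.0107] 0.101
[-0.0072  0.0217] 0.201
[-0.0092  0.0331] 0.302
[-0.0099  0.0445] 0.402
[-0.0096  0.056 ] 0.503
[-0.0081  0.0673] 0.603
[-0.0054  0.0785] 0.704
[-0.0017  0.0893] 0.804
[0.0031 0.0997] 0.905
[0.009  0.1096] 1.005
[0.0158 0.1189] 1.106
[0.0235 0.1274] 1.206
```

Emit:
move_arm --deltas '[-0.004,0.011,0,0,0,-0.1,0,-0.007,0.022,0,0,0,-0.2,0,-0.009,0.033,0,0,0,-0.3,0,-0.01,0.0445,0,0,0,-0.4,0,-0.0095,0.056,0,0,0,-0.5,0,-0.008,0.067,0,0,0,-0.6,0,-0.0055,0.0785,0,0,0,-0.7,0,-0.0015,0.0895,0,0,0,-0.8,0,0.003,0.0995,0,0,0,-0.9,0,0.009,0.1095,0,0,0,-1.0,0,0.016,0.119,0,0,0,-1.1,0,0.0235,0.1275,0,0,0,-1.2,0]'

```text
t: 18.02
tool_pos: [0.5354, 0.093, 0.1268]
orientation: [-2.709, -1.591, 0.004]
force: [-3.7, -1.7, 2.6]
opening: 0.0158
gripper_force: 8.0
```

Emit:
move_arm --deltas '[0,0,0,0,0,0,0,0,0,0,0,0,0,0,0,0,0,0,0,0,0]'

```text
t: 18.4
tool_pos: [0.5355, 0.0931, 0.1269]
orientation: [2.713, 1.582, -0.003]
force: [-4.5, -4.9, 3.3]
opening: 0.0158
gripper_force: 8.0
```

```bash
python3 -c "
from h import *
s=robot.read_state();p=s['tool_pos'];print(p,s['force'],s['opening'])
post=B+(U+np.array([-U[1],U[0]]))*.13
w=p[:2]-post;print('r',np.hypot(*w),'lens est',post+w/np.hypot(*w)*.184-B)
im,d=robot.read_camera('scene');P=cloud('scene',d)+[0,0,.0017]
l=box(P,B,.07,.095,.114);l&=box(P,B,.055,.095,.114);print(l.sum(),np.array(cv2.minEnclosingCircle(((P[l][:,:2]-B)*1000).astype(np.float32))[0]))
save('s6',cv2.resize(im[100:260,290:500],(800,600),interpolation=cv2.INTER_CUBIC))
"
```

```text
[0.53553756 0.09311113 0.12688176] [-4.53832442 -4.86142934  3.33159213] 0.01577041014841716
r 0.11529386674173997 lens est [ 0.00056672 -0.00100175]
507 [5.56561041 0.64129388]
```

View pics/s6.png

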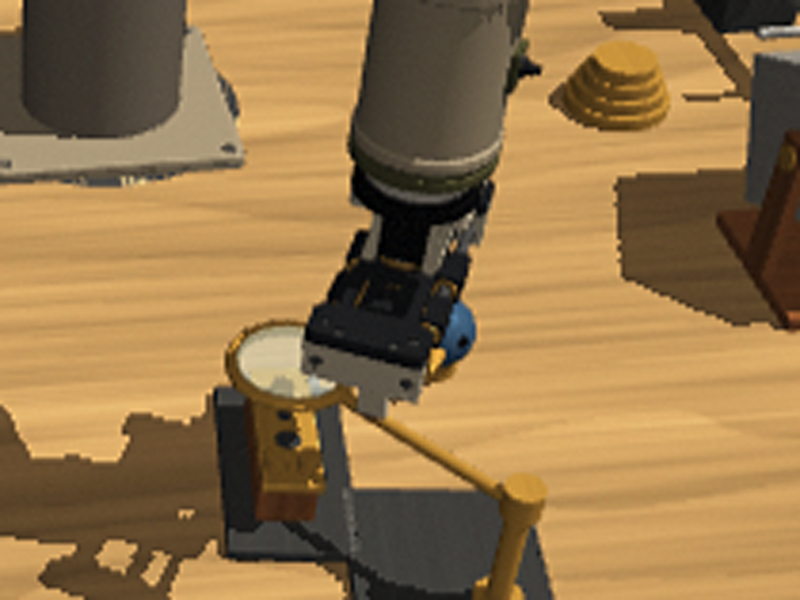

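The lens is centred over the block at about crop (285,360). I'll release the peg and go straight up.

Emit:
move_arm --deltas '[0,0,0,0,0,0,0.25,0,0,0,0,0,0,0.4,0,0,0,0,0,0,0.5,0,0,-0.02,0,0,0,0.5,0,0,-0.05,0,0,0,0.5,0,0,-0.1,0,0,0,0.5,0,0,-0.15,0,0,0,0.5,0,0,-0.15,0,0,0,0.5]'

```text
t: 19.45
tool_pos: [0.5389, 0.0942, 0.2844]
orientation: [2.707, 1.584, 0.016]
force: [0.5, 0.4, 1.0]
opening: 0.0461
gripper_force: 0.0
```

```bash
python3 -c "
from h import *
s=robot.read_state();print(s['tool_pos'],s['force'],s['opening'])
im,d=robot.read_camera('scene');P=cloud('scene',d)+[0,0,.0017]
l=box(P,B,.055,.095,.116);print(l.sum(),np.array(cv2.minEnclosingCircle(((P[l][:,:2]-B)*1000).astype(np.float32))[0]))
p=box(P,B,.12,.135,.157);print(P[p].mean(0),p.sum())
a=(P[...,2]>.1)&(P[...,2]<.13)&box(P,B,.14,.1,.13); q=P[a];print((q[:,:2]-B).mean(0))
hsv=cv2.cvtColor(im,cv2.COLOR_RGB2HSV)
m=box(P,B,.085,.040,.052)&(hsv[...,1]>140);print('plate',rect(P,m))
save('s7',cv2.resize(im[150:260,330:480],(800,587),interpolation=cv2.INTER_CUBIC))
"
```

```text
[0.53893566 0.09422688 0.28437597] [0.46260122 0.42076358 1.00196592] 0.046062499383279616
687 [ 4.87022781 -0.65192413]
[0.53881037 0.09025575 0.14664249] 49
[0.01913069 0.00727666]
plate (array([0.49998553, 0.04880934]), (43.0055046081543, 85.0796127319336), 81.48477172851562)
```

View pics/s7.png

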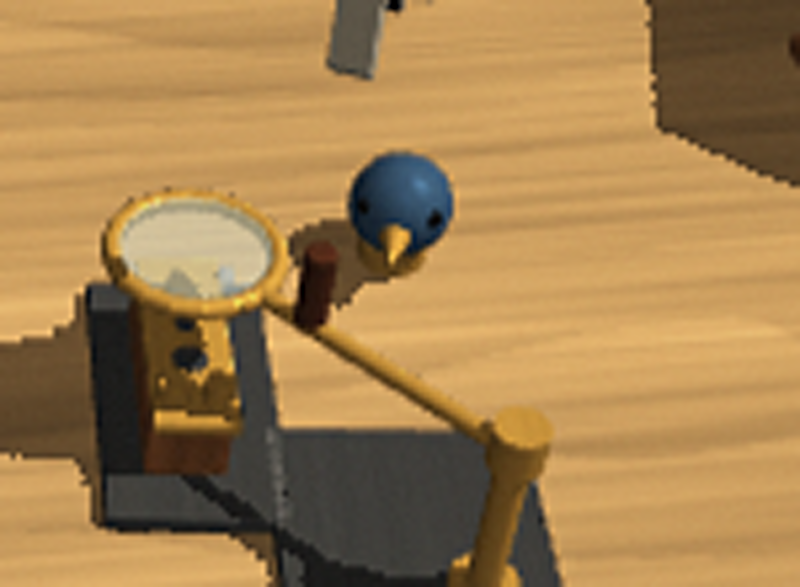

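The lens, at crop (195,250), measures within about 5 mm of the block's centre. The plate is undisturbed, and the arm is clear.

```bash
python3 -c "
from h import *
print(robot.close_job())"
```

```text
the job is handed in; nothing more can be done
None
```

The job is handed in: the plate lies turned over, bosses up, flat and centred on the filing block, with the lens about 5 mm off the block's centre by my last measurement and the arm clear; no verdict was returned.

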